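Present the proving ball to the conduit

ROBOT

A 7-joint arm with a two-finger parallel gripper is mounted at the origin on the work surface. World frame = base frame: x ahead of the robot, y to its left, z up, the work surface at z = 0. Lengths are in m, angles in rad, forces in N, time in s.
With the tool pointing down it reaches from about 0.4 to 0.9 m from the base axis. Payload 5.6 kg.
Tool frame: the origin (TCP) lies at the very end of the fingers, on their centre line; the grasp point (between the pads) lies 19 mm behind it (hold_point_z is the distance from the TCP to the grasp point, in m); y points along the fingers, x is the direction in which the jaws open and shut, and the axes are right-handed (so a half turn about y gives the same grasp; the last joint's range is limited). The gripper opens to 92 mm and grips with 3 to 60 N. Pads are 20 mm wide; open, the fingers measure 128 mm over their backs; the gripper's body (75 mm by 189 mm) begins 69 mm behind the grasp point.
Start: joints at [1.093, 0.468, -0.012, 1.603, 0.006, 1.071, -0.056], TCP at [0.274, -0.59, 0.215] pointing down, gripper open.
Joint ranges: [-2.53, 2.53], [-0.31, 2.02], [-1.57, 1.55], [0.28, 2.44], [-1.29, 4.43], [0.15, 1.84], [-2.92, 2.92]. Speed limits (rad/s): [2.57, 2.57, 3.14, 3.14, 3.14, 3.14, 3.14].

INTERFACE

Orientations are given as a unit quaternion [w, x, y, z].
In Python, from plant import observe, grab_frame, calibration, job_done, hold_point_z gives the robot as it stands.
- The arm moves only by the tool play_rows, never from a script. Its argument "moves" is a list of rows, each a list of 3 entries, a list of its own where there are three numbers: the turn, a rotation vector about the tool's x, y, z in degrees, then the shift along the tool's x, y, z in m, then the closure in counts, from 0 (fully open) to 255 (shut). In form: [[[wx, wy, wz], [tx, ty, tz], hand], ...]. A call has 1 to 12 rows; each row shifts and turns the commanded pose from where the row before left it, along the tool's axes as they then stand; what a row does not reach is not made up. A row lasts 1/8 s, in which the tool goes at most 62.5 mm and 10.7 degrees, less where a joint would pass 70% of its speed; a pose out of reach is approached as far as the arm can. A call is refused whole if a number of a shift passes 0.0625 or a number of a turn 10.7, either way. A call with a gripper value outside its range is refused whole. The fingers move at their own pace and stop on an object; "grip_force" is the grip in N (left out, the last holds). Time passes only in rows, so rows that do not move let the fingers close. It gives the time, the measured TCP pose, the force and the opening at its end, in the units of the state.
- observe(): the state, without advancing time (a new reading comes with each control period).
- grab_frame(name): name is "scene" or "top" or "wrist"; returns (picture, depth): 384x512x3 uint8, blue, green, red; 384x512 float32, m along the optical axis (not along the pixel's ray), 0 where there is no reading.
- calibration(name): a dict with "fx", "fy", "cx", "cy" (pixels), "dist_coeffs" ([k1, k2, p1, p2, k3] as OpenCV has them; the pictures are not rectified), "R" (3x3) and "t" (3): a world point X has camera coordinates R X + t; the wrist camera has in their place "tool_from_camera" (4x4, takes a point from camera to tool coordinates, whose origin is the TCP and whose axes are the tool frame's). Camera axes: x right, y down, z forward; pixel columns grow to the right and rows downward; lengths in m; the calibration is good to about 2 mm. A picture is of the moment at which its call begins: read the wrist's pose just before it. calibration takes no time and is no camera call.
- job_done(): hands the job in, once; it reports no verdict.
The state is a dict: "time": time; "joint_positions": joint angles; "dq": joint speeds; "effort": joint torques, N m; "ee_pos": TCP position; "eef_rot": TCP orientation; "ft_force": force on the tool from outside, world axes, zero at the start; "wrist_torque": the same for the moment, N m; "width": opening from 0.0 (shut) to 1.0 (fully open).
Only numpy, scipy, OpenCV 4.12 (cv2) and the standard library are available. Lean on these libraries where they do the work, as an engineer would, in place of code of your own. Each camera call takes 0.05 s, during which the arm holds its last target.

TASK

Loosen the clamp knob on the dish stand by turning it anticlockwise to its stop, then lift the dish by its arched handle and turn it about a quarter turn, keeping it level and the steel ball in the middle, until its lip points squarely into the conduit's flared mouth. Finish while still holding the dish in the air there: level and still, its lip centred on the mouth and two to three centimetres short of it, touching nothing else. Leave the other things on the bench where they are.

Things in the scene. Friction and masses are not known exactly. Their poses are not given: they have to be found in the camera images.
- clamp (a joint): Clamp knob on the stand, turn angle in rad about the vertical: starts near 0 (clamped, up to 0.1) and grows ANTICLOCKWISE seen from above to its stop at 1.4. It draws a flat steel tongue back off the dish's lug, 18 mm per rad; the tongue is clear of the lug from about 0.85 rad, but the job wants it at its stop. Turns lightly (0.04 Nm), stays where left.
- clamp_grip (a point): Grip point of the black clamp knob, on its vertical axis. The knob is a 42 mm disc carrying an upright bar 42 mm long, 14 mm thick and 32 mm tall; this point is 9 mm below the bar's top (top 101 mm, point 92 mm above the bench). The bar's length runs along this frame's x axis turned by -0.7 rad (clockwise from above); the frame turns with the knob.
- stand: Grey dish stand screwed to the bench, base plate 110 by 235 mm. Origin on the bench straight below the dish. Seat: rubber pad of radius 34, its top 30 mm above the bench. The clamp block (50 by 66 mm, 62 mm tall, knob on top) lies towards -y, knob axis at (0, -138 mm).
- dish: Shallow aluminium dish, radius 60 mm, with an arched handle, 200 g, loose. Origin: centre of its underside, z up; x points to its pouring lip (tip 78.5 mm from the centre), -y to its flat clamping lug (24 mm wide, 5 mm thick, end 85 mm from the centre), which lies under the stand's tongue at the start. Rim 23 mm, handle top 82 mm above the underside. At first it sits on the stand, turned alike.
- dish_handle (a point): Middle of the handle's straight grip bar, right above the dish's centre, 75 mm above its underside. The bar is 14 mm wide (across, along this frame's x) by 14 mm high, and 62 mm long along y. Axes as the dish's.
- dish_lip (a point): Tip of the dish's pouring lip, a channel 30 mm wide: 78.5 mm along the dish's x from its centre and 23 mm above its underside. Axes as the dish's.
- dish_centre (a point): On the dish's centre line, 21 mm above its underside, where the ball's centre rests. Axes as the dish's. The floor rises from the centre at 10 degrees, beyond radius 22 mm at 18 degrees, so the ball stays in the middle only if the dish moves smoothly and level.
- ball_center (a point): Centre of the loose steel proving ball, diameter 30 mm, 110 g, resting in the middle of the dish.
- conduit: Fixed grey conduit run (pipe 39 mm across) from a white junction box (110 mm square, 55 mm tall) up and over to its flared mouth, on one post. Origin on the bench straight below the mouth; y points horizontally into the pipe, so the mouth faces -y; the post is 110 mm and the junction box 234 mm along y.
- mouth (a point): Centre of the conduit's flared mouth, in the plane of its rim, 120 mm above the bench. Opening 61 mm across, 68 mm over the rim. y points into the pipe, z up. At the end the dish's x axis points along this y.
- coupling_mid (a point): Bystander: middle of a short grey pipe coupling standing on end, 48 mm across, 45 mm tall.
- driver_mid (a point): Bystander: a screwdriver lying on the bench, about 200 mm long.
- tape_mid (a point): Bystander: middle of a roll of black tape lying flat, 90 mm across, 19 mm tall.
- jar_mid (a point): Bystander: middle of a screw jar, 60 mm across, 80 mm tall.
- spanner_mid (a point): Bystander: a spanner lying on the bench, about 180 mm long.
- cassette_mid (a point): Bystander: middle of a flat white splice cassette, 100 by 150 mm, 20 mm tall.

How it is judged:
By the outcome, as a careful person would: the job done as asked, in the order asked, and still so for the second after the job is handed in, while the arm keeps its last pose, push and grip.
It also fails if it takes over 59 s, if anything falls off the work surface, if the arm or the gripper's body presses on something with over 40 N, if the wrist force passes 120 N, or if a joint passes its speed limit or range.

## Working session

There is one attempt and no reset: what is moved stays moved. The work goes in short steps, Python scripts to look and compute and a tool call to move; the robot and the scene stay as the last step left them, time stands still between calls to the robot, and variables do not carry over. Pictures are saved under pics/ and viewed, and the job is handed in when it is done.

Besides the shell and the picture viewer there is one more tool, called as name(argument=value, ...) on one line, values as JSON. play_rows: Moves the arm, as the interface text tells. Its arguments: {"type":"object","properties":{"moves":{"type":"array"},"grip_force":{"type":"number"}},"required":["moves"]}

```bash
ls; mkdir -p pics
python3 - <<'E'
from plant import *
import cv2, numpy as np
o=observe(); print(o); print(hold_point_z if not callable(hold_point_z) else hold_point_z())
for n in ("scene","top","wrist"):
    c=calibration(n); print(n,c)
for n in ("scene","top","wrist"):
    p,d=grab_frame(n); cv2.imwrite(f"pics/{n}0.png",p); np.save(f"pics/{n}0.npy",d)
E
```

```text
pics
{'time': 0.0, 'joint_positions': array([ 1.0930098 ,  0.46832301, -0.0115905 ,  1.60363834,  0.00600291,
        1.07139928, -0.05624839]), 'dq': array([-2.30654606e-04,  6.45203240e-04,  1.23566728e-03, -1.33231695e-04,
       -5.80156711e-04,  1.14579014e-05, -2.23176358e-06]), 'effort': array([-3.40810502e-04, -5.20584691e+01, -1.26599951e-02, -2.43760926e+01,
       -5.65999816e-02,  1.70110288e-02,  1.54699183e-04]), 'ee_pos': array([ 0.27347064, -0.58902263,  0.21366941]), 'eef_rot': array([ 0.59635955, -0.59577966,  0.38093545, -0.37985533]), 'ft_force': array([-0.10865737,  0.40653969, -0.10229239]), 'wrist_torque': array([-0.07603347, -0.01627465,  0.02207072]), 'width': 0.9978841063456138}
0.0187
scene {'fx': 370.14408286210977, 'fy': 370.14408286210977, 'cx': 251.55914204408984, 'cy': 197.7379864130063, 'dist_coeffs': array([-0.01754859,  0.        ,  0.        ,  0.        ,  0.        ]), 'R': array([[ 0.0402164 ,  0.99918999, -0.00141879],
       [ 0.71528644, -0.02978097, -0.69819654],
       [-0.69767324,  0.02706411, -0.71590473]]), 't': array([ 0.08466795, -0.3
[... 283 characters left out ...]
0.98842941,  0.02303825, -0.14992181],
       [ 0.15023025,  0.01228785, -0.98857467]]), 't': array([-0.0871207 ,  0.57140693,  1.0949484 ])}
wrist {'fx': 288.0534120830179, 'fy': 288.0534120830179, 'cx': 250.8121214926178, 'cy': 188.41038498241667, 'dist_coeffs': array([-0.01283381,  0.        ,  0.        ,  0.        ,  0.        ]), 'tool_from_camera': array([[ 9.99999651e-01, -7.90260994e-04,  2.72899003e-04,
         7.10482315e-04],
       [-4.51086195e-04, -2.35163152e-01,  9.71955806e-01,
        -1.70457153e-01],
       [-7.03922971e-04, -9.71955589e-01, -2.35163427e-01,
         6.61207676e-02],
       [ 0.00000000e+00,  0.00000000e+00,  0.00000000e+00,
         1.00000000e+00]])}
```

View images.

View pics/scene0.png

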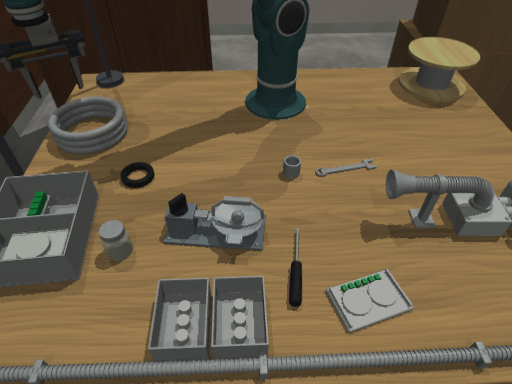

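View pics/top0.png

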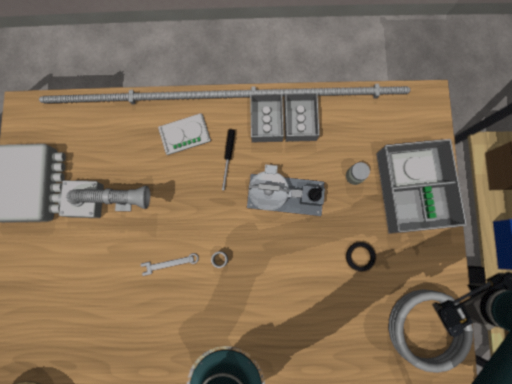

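View pics/wrist0.png

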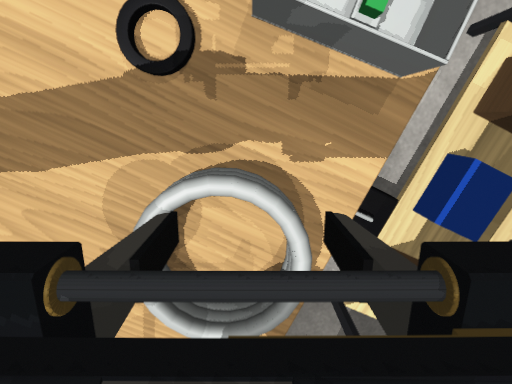

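```bash
cat > h.py <<'E'
import numpy as np, cv2
from plant import *
from scipy.spatial.transform import Rotation as Rt
def q2R(q): return Rt.from_quat([q[1],q[2],q[3],q[0]]).as_matrix()
def campose(n,o=None):
    c=calibration(n)
    if 'R' in c: return c['R'].T, -c['R'].T@c['t']
    T=c['tool_from_camera']; o=o or observe(); R=q2R(o['eef_rot'])
    return R@T[:3,:3], R@T[:3,3]+o['ee_pos']
def K(n):
    c=calibration(n); return np.array([[c['fx'],0,c['cx']],[0,c['fy'],c['cy']],[0,0,1]]), c['dist_coeffs']
def rays(n,uv):
    k,d=K(n); u=cv2.undistortPoints(np.array(uv,float).reshape(-1,1,2),k,d).reshape(-1,2)
    return np.c_[u,np.ones(len(u))]
def cloud(n,d,pose=None):
    Rc,tc=pose or campose(n); H,W=d.shape
    uu,vv=np.meshgrid(np.arange(W),np.arange(H))
    r=rays(n,np.c_[uu.ravel(),vv.ravel()])
    X=(r*d.ravel()[:,None])@Rc.T+tc
    X[d.ravel()==0]=np.nan
    return X.reshape(H,W,3)
def at_z(n,uv,z,pose=None):
    Rc,tc=pose or campose(n); r=rays(n,uv)@Rc.T
    return tc+r*((z-tc[2])/r[:,2])[:,None]
def proj(n,X,pose=None):
    Rc,tc=pose or campose(n); k,d=K(n)
    Xc=(np.atleast_2d(X)-tc)@Rc
    return cv2.projectPoints(Xc,np.zeros(3),np.zeros(3),k,d)[0].reshape(-1,2)
E
python3 - <<'E'
from h import *
for n,(x0,x1,y0,y1),s in (("top",(235,345,150,225),7),("scene",(150,280,180,260),6),("top",(50,180,160,230),6),("scene",(375,512,150,250),5)):
    p=cv2.imread(f"pics/{n}0.png")[y0:y1,x0:x1]
    cv2.imwrite(f"pics/c_{n}_{x0}.png",cv2.resize(p,None,fx=s,fy=s,interpolation=cv2.INTER_CUBIC))
for n,uv in (("top",[(270,188),(315,193),(272,168),(150,197),(100,195),(220,260)]),("scene",[(237,216),(178,203),(392,184),(420,185),(292,160)])):
    X=cloud(n,np.load(f"pics/{n}0.npy"))
    for u,v in uv: print(n,u,v,X[v,u].round(3))
E
```

```text
top 270 188 [ 0.573 -0.145  0.113]
top 315 193 [ 0.558 -0.275  0.099]
top 272 168 [ 0.645 -0.155  0.053]
top 150 197 [0.572 0.234 0.   ]
top 100 195 [0.56  0.335 0.14 ]
top 220 260 [ 0.37   0.013 -0.003]
scene 237 216 [ 0.589 -0.142  0.066]
scene 178 203 [ 0.568 -0.275  0.093]
scene 392 184 [0.537 0.224 0.103]
scene 420 185 [0.571 0.27  0.131]
scene 292 160 [0.353 0.015 0.03 ]
```

```bash
ls pics
```

```text
c_scene_150.png
c_scene_375.png
c_top_235.png
c_top_50.png
scene0.npy
scene0.png
top0.npy
top0.png
wrist0.npy
wrist0.png
```

View pics/c_top_235.png

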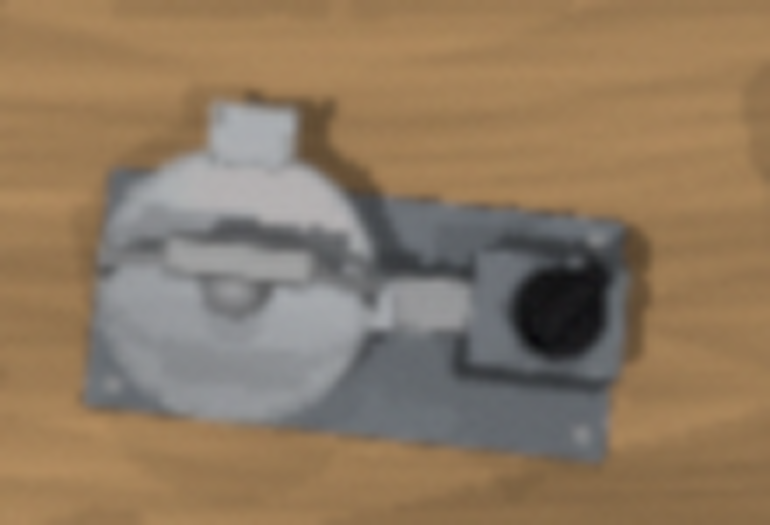

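View pics/c_scene_150.png

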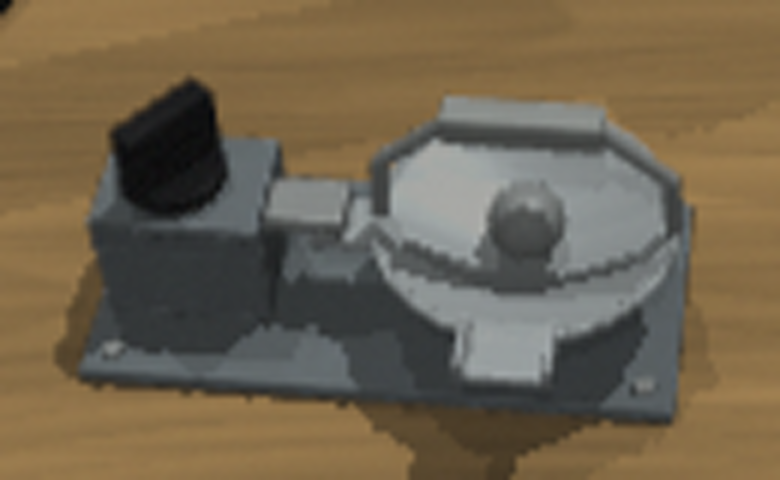

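View pics/c_top_50.png

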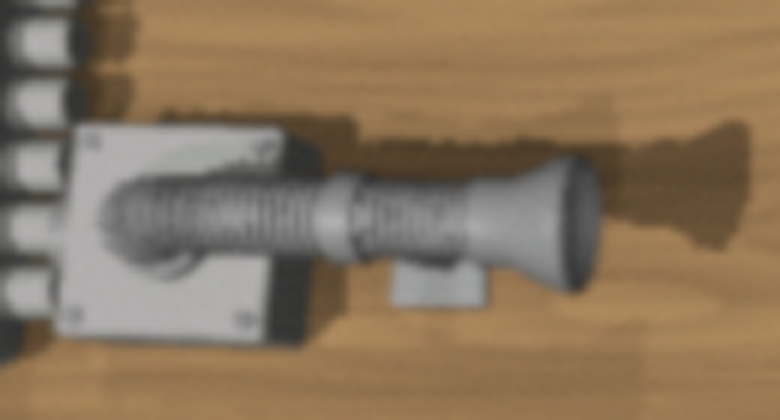

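View pics/c_scene_375.png

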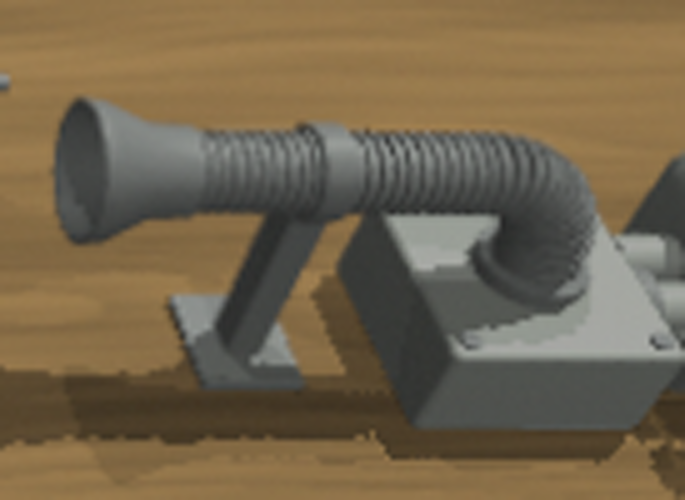

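Run:
```python
from h import *
o=observe(); R=q2R(o['eef_rot']); print(R.round(3), o['time'])
# heights map near stand from top & scene
for n in ("top","scene"):
    X=cloud(n,np.load(f"pics/{n}0.npy")).reshape(-1,3)
    for nm,lo,hi,box in (("handletop",.105,.118,(.5,.68,-.22,-.08)),("knobtop",.092,.108,(.5,.65,-.34,-.23)),("block",.057,.066,(.5,.65,-.34,-.23)),("flare",.085,.16,(.5,.65,.15,.26)),("pipe",.11,.16,(.5,.65,.27,.36))):
        m=(X[:,2]>lo)&(X[:,2]<hi)&(X[:,0]>box[0])&(X[:,0]<box[1])&(X[:,1]>box[2])&(X[:,1]<box[3])
        P=X[m]
        if len(P)<5: print(n,nm,len(P));continue
        q=cv2.minAreaRect(P[:,:2].astype(np.float32)*1000)
        print(n,nm,len(P),P.mean(0).round(4),P.min(0).round(3),P.max(0).round(3),np.round(q[0],1),np.round(q[1],1),round(q[2],1))
```

```text
[[ 0.421 -0.001  0.907]
 [-0.907  0.001  0.421]
 [-0.001 -1.    -0.   ]] 0.15
top handletop 112 [ 0.5769 -0.1408  0.1105] [ 0.567 -0.174  0.105] [ 0.587 -0.111  0.116] [ 577.2 -142. ] [64.3 14.5] 82.4
top knobtop 66 [ 0.5592 -0.2774  0.0993] [ 0.542 -0.294  0.092] [ 0.576 -0.261  0.104] [ 559.6 -277.7] [13.  41.8] 47.1
top block 198 [ 0.5577 -0.2678  0.0611] [ 0.531 -0.309  0.057] [ 0.586 -0.234  0.066] [ 560.  -269.5] [74.2 50. ] 82.3
top flare 408 [0.5547 0.2278 0.1268] [0.522 0.208 0.085] [0.587 0.26  0.156] [555.8 235. ] [50.6 65. ] 86.7
top pipe 430 [0.558  0.3144 0.1339] [0.539 0.27  0.113] [0.582 0.36  0.146] [559.7 315. ] [89.5 42.1] 88.8
scene handletop 193 [ 0.5811 -0.1416  0.1119] [ 0.57  -0.176  0.105] [ 0.59  -0.107  0.116] [ 579.4 -141.6] [69.8 15.8] 82.9
scene knobtop 131 [ 0.5642 -0.2777  0.0999] [ 0.545 -0.296  0.092] [ 0.579 -0.26   0.105] [ 561.8 -277.6] [15.6 42.1] 42.3
scene block 287 [ 0.5719 -0.2674  0.0628] [ 0.54  -0.31   0.057] [ 0.591 -0.231  0.066] [ 563.3 -268.9] [77.  50.4] 82.0
scene flare 682 [0.5609 0.2269 0.1268] [0.522 0.208 0.09 ] [0.589 0.26  0.157] [557.1 234.7] [51.5 66.4] 86.4
scene pipe 687 [0.5705 0.3147 0.1326] [0.538 0.27  0.11 ] [0.584 0.36  0.146] [560.8 316. ] [89.8 45.7] 85.7
```

play_rows(moves=[[[0,0,0],[-0.009,0,0.0215],0],[[0,0,0],[-0.018,0,0.043],0],[[0,0,0],[-0.018,0,0.043],0],[[0,0,0],[-0.018,0,0.043],0],[[0,0,0],[-0.018,0,0.043],0],[[0,0,0],[-0.018,0,0.043],0],[[0,0,0],[-0.018,0,0.043],0],[[0,0,0],[-0.018,0,0.043],0],[[0,0,0],[-0.018,0,0.043],0],[[0,0,0],[-0.009,0,0.0215],0],[[0,0,0],[0,0,0],0]])

```text
time: 1.52
ee_pos: [0.5581, -0.2756, 0.2144]
eef_rot: [0.598, -0.597, 0.379, -0.378]
ft_force: [-0.3, -0.6, -0.3]
width: 1.001
```

Run:
```python
from h import *
o=observe(); print(o['time'],o['ee_pos'],o['joint_positions'].round(3),q2R(o['eef_rot']).round(3))
pose=campose("wrist",o)
p,d=grab_frame("wrist"); cv2.imwrite("pics/w1.png",p); np.save("pics/w1.npy",d)
import pickle; pickle.dump(pose,open("pics/w1.pkl","wb"))
```

```text
1.525 [ 0.55805007 -0.27564139  0.21443864] [ 0.516  0.429 -0.146  1.667  0.068  1.051 -0.781] [[ 0.426  0.     0.905]
 [-0.905  0.001  0.426]
 [-0.001 -1.     0.001]]
```

View pics/w1.png

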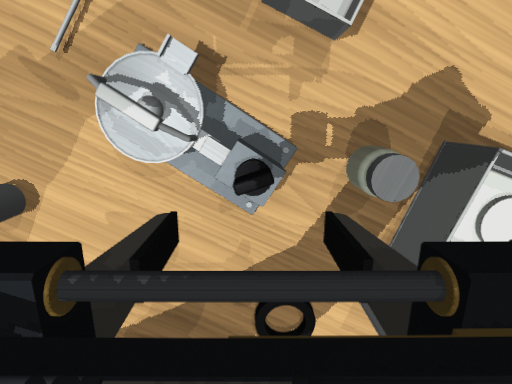

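```bash
cat >> h.py <<'E'
BOX={"handletop":(.105,.118,.5,.68,-.22,-.08),"knobtop":(.094,.108,.5,.65,-.34,-.23),"block":(.057,.066,.5,.65,-.34,-.23)}
def rects(X,boxes=BOX):
    X=X.reshape(-1,3)
    for nm,(lo,hi,a,b,c,d) in boxes.items():
        P=X[(X[:,2]>lo)&(X[:,2]<hi)&(X[:,0]>a)&(X[:,0]<b)&(X[:,1]>c)&(X[:,1]<d)]
        if len(P)<5: print(nm,len(P));continue
        q=cv2.minAreaRect(P[:,:2].astype(np.float32)*1000)
        print(nm,len(P),'zmed',np.median(P[:,2]).round(4),np.round(q[0],1),np.round(q[1],1),round(q[2],1))
E
python3 - <<'E'
from h import *
import pickle
rects(cloud("wrist",np.load("pics/w1.npy"),pickle.load(open("pics/w1.pkl","rb"))))
p=cv2.imread("pics/w1.png")[20:220,80:310]; cv2.imwrite("pics/w1c.png",cv2.resize(p,None,fx=3,fy=3,interpolation=cv2.INTER_CUBIC))
E
```

```text
handletop 1146 zmed 0.112 [ 579.8 -141.5] [65.2 14.5] 82.4
knobtop 570 zmed 0.1009 [ 561.5 -276.9] [13.9 41.6] 44.7
block 1360 zmed 0.0623 [ 562.3 -269.2] [74.1 50.1] 82.4
```

View pics/w1c.png

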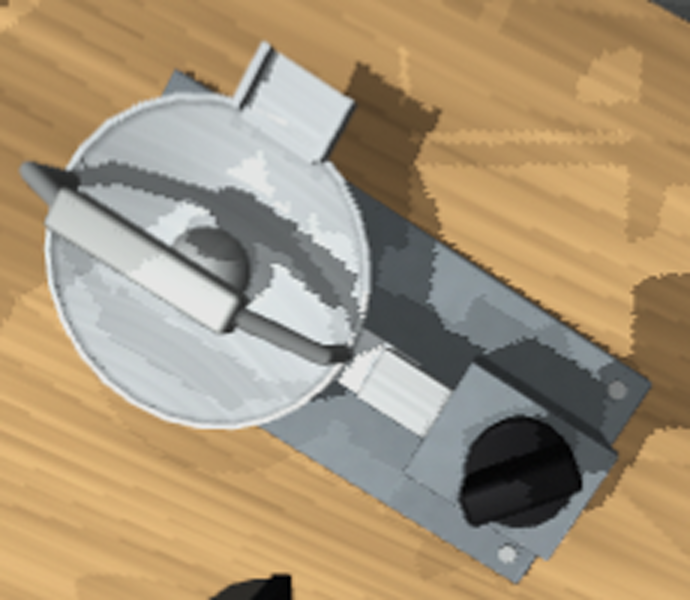

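play_rows(moves=[[[0,7,0],[0,0,0],0],[[0,10,0],[0,0,0],0],[[0,10,0],[0,0,0],0],[[0,10,0],[0,0,0],0],[[0,10,0],[0,0,0],0],[[0,10,0],[0,0,0],0],[[0,10,0],[0,0,0],0],[[0,3.5,0],[0,0,0],0],[[0,0,0],[0,0,0],0]])

```text
time: 2.7
ee_pos: [0.5554, -0.2808, 0.2147]
eef_rot: [-0.267, 0.267, -0.655, 0.655]
ft_force: [-0.1, 0.4, 0.8]
width: 1.002
```

```bash
cat >> h.py <<'E'
def delta(goal,yaw,o=None):
    """print tool-frame shift to goal TCP, and turn about tool y (deg) to bring tool x to world yaw (deg), plus tilt errors"""
    o=o or observe(); R=q2R(o['eef_rot'])
    cur=np.degrees(np.arctan2(R[1,0],R[0,0]))
    y=np.radians(yaw); Rg=np.c_[[np.cos(y),np.sin(y),0],[0,0,-1],[-np.sin(y),np.cos(y),0]]
    print('t',round(o['time'],2),'pos',o['ee_pos'].round(4),'yaw',cur.round(2),'shift(tool)',(R.T@(np.array(goal)-o['ee_pos'])).round(4),'rotvec',np.degrees(Rt.from_matrix(R.T@Rg).as_rotvec()).round(2),'q',o['joint_positions'].round(2),'F',o['ft_force'].round(1),'w',round(o['width'],3))
E
python3 - <<'E'
from h import *
delta([.5615,-.277,.074],-135.3)
E
```

```text
t 2.7 pos [ 0.5554 -0.2808  0.2147] yaw -135.67 shift(tool) [-0.0071  0.1407  0.0015] rotvec [-0.   -0.37  0.04] q [ 0.33  0.42  0.11  1.68 -0.05  1.04 -1.91] F [-0.1  0.4  0.8] w 1.002
```

play_rows(moves=[[[0,0,0],[-0.007,0.01,0.0015],0],[[0,0,0],[0,0.03,0],0],[[0,0,0],[0,0.03,0],0],[[0,0,0],[0,0.02,0],0],[[0,0,0],[0,0.005,0],0],[[0,0,0],[0,0,0],0],[[0,0,0],[0,0,0],0]])

```text
time: 3.58
ee_pos: [0.5634, -0.2762, 0.1207]
eef_rot: [-0.268, 0.267, -0.654, 0.655]
ft_force: [0.0, -0.3, -0.4]
width: 1.0
```

Run:
```python
from h import *
delta([.5615,-.277,.074],-135.3)
pose=campose("wrist")
p,d=grab_frame("wrist"); cv2.imwrite("pics/w2.png",p); 
rects(cloud("wrist",d,pose))
delta([.5615,-.277,.074],-135.3)
```

```text
t 3.58 pos [ 0.5634 -0.2762  0.1207] yaw -135.59 shift(tool) [ 0.002   0.0467 -0.0008] rotvec [-0.11 -0.29 -0.04] q [ 0.33  0.53  0.09  1.74 -0.06  0.87 -1.91] F [ 0.  -0.3 -0.4] w 1.0
handletop 357 zmed 0.1118 [ 571.6 -157.8] [ 9.7 32.8] 12.3
knobtop 1121 zmed 0.101 [ 562.2 -277.3] [13.6 41.4] 44.7
block 2417 zmed 0.0623 [ 562.4 -272.1] [68.1 50.1] 82.4
t 3.62 pos [ 0.5633 -0.2761  0.1207] yaw -135.59 shift(tool) [ 0.0019  0.0467 -0.0007] rotvec [-0.11 -0.29 -0.04] q [ 0.33  0.53  0.09  1.74 -0.06  0.87 -1.91] F [-0.2 -0.1  0.3] w 0.998
```

View pics/w2.png

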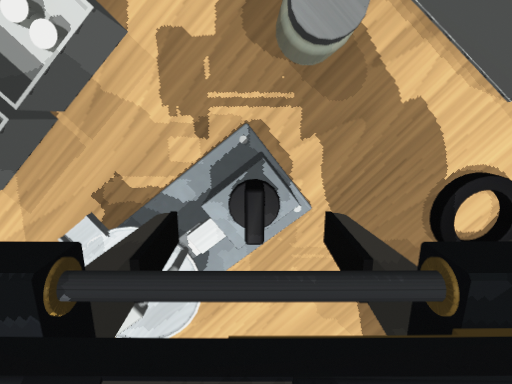

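play_rows(moves=[[[0,0,0],[0.001,0.02,0],0],[[0,0,0],[0.001,0.02,0],0],[[0,0,0],[0,0.0065,0],0],[[0,0,0],[0,0,0],60],[[0,0,0],[0,0,0],120],[[0,0,0],[0,0,0],180]], grip_force=15)

```text
time: 4.38
ee_pos: [0.5616, -0.2774, 0.0737]
eef_rot: [-0.267, 0.267, -0.654, 0.655]
ft_force: [0.6, 0.1, -0.6]
width: 0.693
```

play_rows(moves=[[[0,0,0],[0,0,0],255],[[0,0,0],[0,0,0],255],[[0,0,0],[0,0,0],255],[[0,0,0],[0,0,0],255]], grip_force=15)

```text
time: 4.88
ee_pos: [0.5612, -0.2772, 0.0731]
eef_rot: [-0.267, 0.267, -0.655, 0.655]
ft_force: [1.7, 0.7, 0.6]
width: 0.26
```

Run:
```python
from h import *
delta([.562,-.2773,.074],-135.3); print(observe()['wrist_torque'])
```

```text
t 4.88 pos [ 0.5612 -0.2772  0.0731] yaw -135.59 shift(tool) [-0.0005 -0.0009  0.0007] rotvec [-0.   -0.29  0.  ] q [ 0.34  0.59  0.09  1.77 -0.07  0.78 -1.9 ] F [1.7 0.7 0.6] w 0.26
[0.13922912 0.01399388 0.00082483]
```

play_rows(moves=[[[0,0,0],[0,0,0],255],[[0,0,0],[0,0,0],255],[[0,0,0],[0,0,0],255]])

```text
time: 5.25
ee_pos: [0.5611, -0.2772, 0.0731]
eef_rot: [-0.267, 0.267, -0.655, 0.655]
ft_force: [-0.5, -0.3, -0.5]
width: 0.151
```

play_rows(moves=[[[0,-5,0],[0,0,0],255],[[0,-8,0],[0,0,0],255],[[0,-8,0],[0,0,0],255],[[0,-8,0],[0,0,0],255],[[0,-8,0],[0,0,0],255],[[0,-8,0],[0,0,0],255],[[0,-8,0],[0,0,0],255],[[0,-8,0],[0,0,0],255],[[0,-8,0],[0,0,0],255],[[0,-3,0],[0,0,0],255],[[0,0,0],[0,0,0],255]])

```text
time: 6.62
ee_pos: [0.5612, -0.2766, 0.0731]
eef_rot: [0.601, -0.601, 0.373, -0.373]
ft_force: [0.2, 2.5, 1.0]
width: 0.154
```

Run:
```python
from h import *
delta([.562,-.2773,.074],-135.3+77.9); print(observe()['wrist_torque'])
```

```text
t 6.62 pos [ 0.5612 -0.2766  0.0731] yaw -63.62 shift(tool) [ 0.0009 -0.0009  0.0004] rotvec [-0.03 -6.22 -0.04] q [ 0.57  0.61 -0.22  1.75  0.18  0.8  -0.85] F [0.2 2.5 1. ] w 0.154
[ 0.41858318 -0.03345721  0.02872326]
```

play_rows(moves=[[[0,-3,0],[0,0,0],255],[[0,-3,0],[0,0,0],255],[[0,-2,0],[0,0,0],255],[[0,-1,0],[0,0,0],255],[[0,0,0],[0,0,0],255]])

```text
time: 7.25
ee_pos: [0.5613, -0.2765, 0.073]
eef_rot: [0.629, -0.628, 0.325, -0.324]
ft_force: [0.8, 2.6, 0.9]
width: 0.158
```

Run:
```python
from h import *
delta([.562,-.2773,.074],-135.3+77.9); print(observe()['wrist_torque'])
```

```text
t 7.25 pos [ 0.5613 -0.2765  0.073 ] yaw -54.63 shift(tool) [ 0.001  -0.001   0.0001] rotvec [-0.03  2.77 -0.04] q [ 0.6   0.62 -0.26  1.75  0.21  0.8  -0.72] F [0.8 2.6 0.9] w 0.158
[ 0.87017411 -0.05812451 -0.43060666]
```

play_rows(moves=[[[0,0,0],[0,0,0],120],[[0,0,0],[0,0,0],60],[[0,0,0],[0,0,0],0],[[0,0,0],[0,0,0],0],[[0,0,0],[0,0,0],0],[[0,0,0],[0,-0.02,0],0],[[0,0,0],[0,-0.04,0],0],[[0,0,0],[0,-0.04,0],0],[[0,0,0],[0,-0.04,0],0],[[0,0,0],[0,-0.02,0],0],[[0,0,0],[0,0,0],0]])

```text
time: 8.62
ee_pos: [0.5624, -0.2776, 0.2363]
eef_rot: [-0.628, 0.628, -0.322, 0.326]
ft_force: [-0.4, -0.2, 0.4]
width: 1.0
```

Run:
```python
from h import *
delta([.5795,-.1415,.24],-7.6)
pose=campose("wrist")
p,d=grab_frame("wrist"); cv2.imwrite("pics/w3.png",p); 
rects(cloud("wrist",d,pose))
p,d=grab_frame("top"); cv2.imwrite("pics/t3.png",p); 
rects(cloud("top",d))
delta([.5795,-.1415,.24],-7.6)
```

```text
t 8.62 pos [ 0.5624 -0.2776  0.2363] yaw -54.59 shift(tool) [-0.101  -0.0039  0.0928] rotvec [-2.000e-02 -4.699e+01  3.100e-01] q [ 0.63  0.43 -0.3   1.63  0.14  1.1  -0.66] F [-0.4 -0.2  0.4] w 1.0
handletop 1001 zmed 0.1121 [ 579.8 -142.2] [64.1 14.7] 81.6
knobtop 480 zmed 0.101 [ 561.2 -277.1] [42.2 14. ] 32.5
block 1187 zmed 0.0623 [ 562.  -272.3] [67.6 50.2] 83.1
handletop 108 zmed 0.1107 [ 577.3 -140.6] [61.6 13.9] 82.2
knobtop 8 zmed 0.0999 [ 569.6 -276.8] [22.8  1.6] 35.3
block 6 zmed 0.0605 [ 558.1 -291.9] [51.2  8.2] 13.8
t 8.72 pos [ 0.5608 -0.2771  0.2331] yaw -54.59 shift(tool) [-0.0997 -0.0069  0.0938] rotvec [ 1.000e-02 -4.699e+01 -1.000e-02] q [ 0.63  0.43 -0.3   1.63  0.14  1.1  -0.66] F [ 0.5 -0.2 -0.9] w 1.002
```

View pics/w3.png

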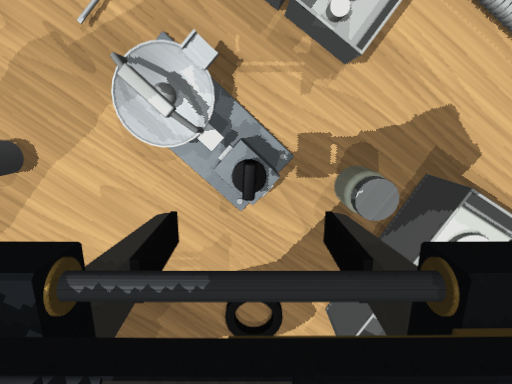

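play_rows(moves=[[[0,0,0],[-0.01,0,0.01],0],[[0,-5,0],[-0.03,0,0.028],0],[[0,-8,0],[-0.03,0,0.025],0],[[0,-8,0],[-0.022,0,0.015],0],[[0,-8,0],[-0.01,0,0.004],0],[[0,-8,0],[0,0,0],0],[[0,-8,0],[0,0,0],0],[[0,-2,0],[0,0,0],0],[[0,0,0],[0,0,0],0],[[0,0,0],[0,0,0],0]])

```text
time: 9.98
ee_pos: [0.5559, -0.1486, 0.2328]
eef_rot: [0.706, -0.705, 0.047, -0.047]
ft_force: [0.2, -0.2, 0.4]
width: 0.999
```

Run:
```python
from h import *
delta([.5795,-.1415,.087],-7.6)
pose=campose("wrist")
p,d=grab_frame("wrist"); cv2.imwrite("pics/w4.png",p); 
rects(cloud("wrist",d,pose))
delta([.5795,-.1415,.087],-7.6)
```

```text
t 9.97 pos [ 0.5559 -0.1486  0.2328] yaw -7.65 shift(tool) [0.0226 0.1458 0.0102] rotvec [-0.   -0.05 -0.02] q [ 0.61  0.38 -0.51  1.74  0.21  1.07 -0.11] F [ 0.2 -0.2  0.4] w 0.999
handletop 817 zmed 0.1122 [ 579.3 -140.1] [67.  13.7] 83.0
knobtop 0
block 727 zmed 0.0624 [ 564.2 -256.6] [42.9 48.9] 82.0
t 10.03 pos [ 0.5559 -0.1487  0.2329] yaw -7.64 shift(tool) [0.0225 0.1459 0.0103] rotvec [-0.   -0.04 -0.02] q [ 0.61  0.38 -0.51  1.74  0.21  1.07 -0.11] F [-0.   1.1 -0.2] w 0.999
```

View pics/w4.png

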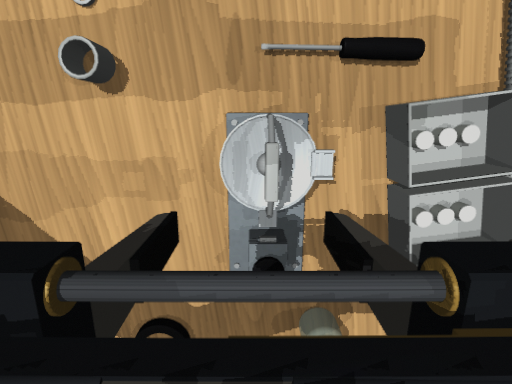

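play_rows(moves=[[[0,0,0],[0.01,0.01,0.005],0],[[0,0,0],[0.0125,0.025,0.0055],0],[[0,0,0],[0,0.03,0],0],[[0,0,0],[0,0.03,0],0],[[0,0,0],[0,0.01,0],0],[[0,0,0],[0,0,0],0],[[0,0,0],[0,0,0],0]])

```text
time: 10.9
ee_pos: [0.5806, -0.1414, 0.1292]
eef_rot: [-0.705, 0.706, -0.046, 0.048]
ft_force: [1.2, 0.1, -0.1]
width: 0.999
```

Run:
```python
from h import *
delta([.5795,-.1413,.0865],-7.6)
pose=campose("wrist")
p,d=grab_frame("wrist"); cv2.imwrite("pics/w5.png",p); 
rects(cloud("wrist",d,pose))
delta([.5795,-.1413,.0865],-7.6)
```

```text
t 10.9 pos [ 0.5806 -0.1414  0.1292] yaw -7.6 shift(tool) [-0.0012  0.0427 -0.    ] rotvec [0.01 0.   0.12] q [ 0.54  0.53 -0.47  1.78  0.3   0.9  -0.2 ] F [ 1.2  0.1 -0.1] w 0.999
handletop 1763 zmed 0.1122 [ 579.1 -139.4] [64.6 13.7] 82.6
knobtop 0
block 1142 zmed 0.0625 [ 562.7 -261.3] [38.9 49.9] 83.8
t 10.95 pos [ 0.5806 -0.1415  0.1293] yaw -7.6 shift(tool) [-0.0012  0.0428  0.    ] rotvec [0.02 0.   0.13] q [ 0.54  0.53 -0.47  1.78  0.3   0.9  -0.2 ] F [ 0.5  0.2 -0. ] w 1.002
```

View pics/w5.png

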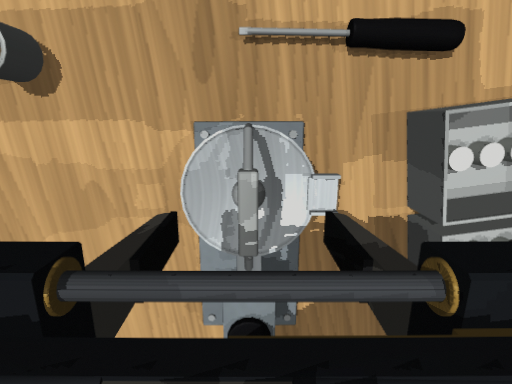

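play_rows(moves=[[[0,0,0],[-0.0012,0.015,0.001],0],[[0,0,0],[0,0.02,0],0],[[0,0,0],[0,0.0075,0],40],[[0,0,0],[0,0,0],80],[[0,0,0],[0,0,0],120],[[0,0,0],[0,0,0],150],[[0,0,0],[0,0,0],170],[[0,0,0],[0,0,0],185],[[0,0,0],[0,0,0],195],[[0,0,0],[0,0,0],200]], grip_force=8)

```text
time: 12.2
ee_pos: [0.5786, -0.1403, 0.0856]
eef_rot: [-0.706, 0.706, -0.047, 0.047]
ft_force: [-1.2, -0.8, 0.2]
width: 0.217
```

Run:
```python
from h import *
delta([.5792,-.1405,.0865],-7.5)
```

```text
t 12.2 pos [ 0.5786 -0.1403  0.0856] yaw -7.59 shift(tool) [ 0.0007 -0.0009 -0.0001] rotvec [ 0.   -0.09  0.  ] q [ 0.52  0.59 -0.44  1.81  0.33  0.82 -0.22] F [-1.2 -0.8  0.2] w 0.217
```

play_rows(moves=[[[0,0,0],[0.0007,-0.0008,0],204],[[0,0,0],[0,0,0],208],[[0,0,0],[0,0,0],212],[[0,0,0],[0,0,0],216],[[0,0,0],[0,0,0],222],[[0,0,0],[0,0,0],235]], grip_force=8)

```text
time: 12.95
ee_pos: [0.5789, -0.1403, 0.0863]
eef_rot: [-0.706, 0.706, -0.047, 0.047]
ft_force: [-1.9, 0.1, 1.6]
width: 0.151
```

play_rows(moves=[[[0,0,0],[0,0,0],255],[[0,0,0],[0,0,0],255],[[0,0,0],[0,0,0],255]], grip_force=30)

```text
time: 13.32
ee_pos: [0.579, -0.1403, 0.0864]
eef_rot: [-0.706, 0.706, -0.047, 0.047]
ft_force: [-3.4, 0.7, 2.0]
width: 0.15
```

Run:
```python
from h import *
o=observe(); delta([.5792,-.1405,.0865],-7.5,o); print(o['wrist_torque'])
for n in("scene","wrist"):
    p,d=grab_frame(n); cv2.imwrite(f"pics/{n}6.png",p if n=="wrist" else cv2.resize(p[150:280,130:300],None,fx=4,fy=4,interpolation=cv2.INTER_CUBIC));
```

```text
t 13.32 pos [ 0.579  -0.1403  0.0864] yaw -7.59 shift(tool) [ 0.0002 -0.0001 -0.0002] rotvec [ 0.   -0.09 -0.03] q [ 0.52  0.59 -0.45  1.81  0.33  0.82 -0.22] F [-3.4  0.7  2. ] w 0.15
[0.10944842 0.52716333 0.02194886]
```

View pics/scene6.png

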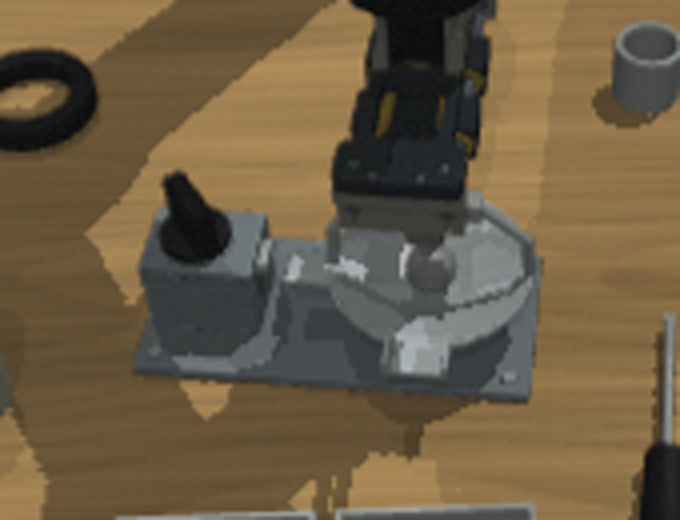

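View pics/wrist6.png

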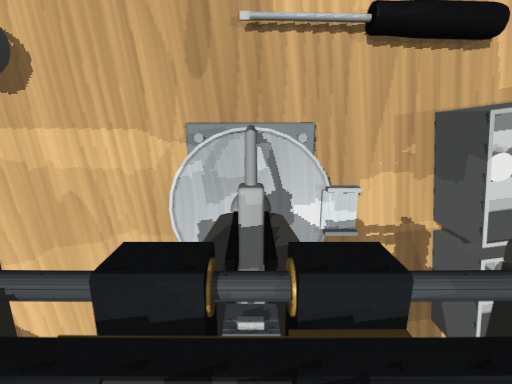

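Run:
```python
from h import *
from scipy.optimize import least_squares
def fit(P):
    f=lambda p: np.hypot(P[:,0]-p[0],P[:,2]-p[1])-p[2]
    return least_squares(f,[.556,.12,.03],loss='soft_l1',f_scale=.001).x
Xs={n:cloud(n,np.load(f"pics/{n}0.npy")).reshape(-1,3) for n in("top","scene")}
Xs['both']=np.vstack(list(Xs.values()))
for n,X in Xs.items():
    m=(X[:,0]>.5)&(X[:,0]<.62)&(X[:,2]>.09)&(X[:,2]<.16)
    print(n)
    for y in np.arange(.20,.34,.01):
        P=X[m&(abs(X[:,1]-y)<.004)]
        if len(P)<15: print(round(y,3),len(P)); continue
        print(round(y,3),len(P),fit(P).round(4), P[:,0].min().round(3),P[:,0].max().round(3))
    # rim edge: nearest y points in flare
    F=X[m&(X[:,1]>.19)&(X[:,1]<.25)]
    print('ymin pct',np.percentile(F[:,1],[0,1,2,5,10]).round(4))
```

```text
top
0.2 0
0.21 60 [0.5547 0.1207 0.0316] 0.522 0.587
0.22 99 [0.5549 0.1221 0.0299] 0.522 0.585
0.23 43 [0.555  0.1197 0.0257] 0.528 0.579
0.24 44 [0.5565 0.1189 0.0226] 0.534 0.578
0.25 40 [0.5553 0.1209 0.0206] 0.535 0.574
0.26 29 [0.5565 0.1199 0.0197] 0.536 0.574
0.27 40 [0.5578 0.1186 0.0187] 0.539 0.576
0.28 41 [0.558  0.1181 0.0187] 0.539 0.575
0.29 36 [0.5591 0.1186 0.0191] 0.54 0.576
0.3 38 [0.559  0.119  0.0186] 0.541 0.577
0.31 53 [0.5603 0.118  0.0206] 0.539 0.581
0.32 43 [0.5597 0.1218 0.0211] 0.539 0.579
0.33 31 [0.5598 0.1197 0.0183] 0.539 0.577
0.34 32 [0.5615 0.1186 0.0186] 0.543 0.577
ymin pct [0.2084 0.2091 0.2097 0.2108 0.2122]
scene
0.2 0
0.21 147 [0.5562 0.1233 0.0321] 0.522 0.589
0.22 168 [0.5563 0.1235 0.0299] 0.524 0.588
0.23 88 [0.5566 0.1234 0.0257] 0.53 0.584
0.24 63 [0.5562 0.1228 0.0223] 0.545 0.58
0.25 68 [0.5572 0.1225 0.0215] 0.542 0.581
0.26 46 [0.5561 0.1204 0.0211] 0.548 0.579
0.27 59 [0.5576 0.1214 0.019 ] 0.549 0.579
0.28 62 [0.5586 0.1221 0.0182] 0.549 0.578
0.29 52 [0.5575 0.1208 0.0196] 0.551 0.579
0.3 63 [0.5597 0.1222 0.0184] 0.549 0.58
0.31
[... 178 characters left out ...]
[0.2079 0.2082 0.209  0.2098 0.2109]
both
0.2 0
0.21 207 [0.556  0.1227 0.032 ] 0.522 0.589
0.22 267 [0.5561 0.1229 0.0299] 0.522 0.588
0.23 131 [0.5571 0.1221 0.0256] 0.528 0.584
0.24 107 [0.5571 0.1221 0.0214] 0.534 0.58
0.25 108 [0.557  0.1217 0.0216] 0.535 0.581
0.26 75 [0.5573 0.1207 0.0199] 0.536 0.579
0.27 99 [0.5583 0.1208 0.0183] 0.539 0.579
0.28 103 [0.559  0.1214 0.0177] 0.539 0.578
0.29 88 [0.559  0.1209 0.0183] 0.54 0.579
0.3 101 [0.5598 0.1216 0.0181] 0.541 0.58
0.31 167 [0.5593 0.1189 0.0221] 0.538 0.583
0.32 119 [0.5605 0.1205 0.0233] 0.539 0.584
0.33 77 [0.5608 0.1213 0.0182] 0.539 0.581
0.34 89 [0.562  0.1215 0.0175] 0.543 0.581
ymin pct [0.2079 0.2085 0.2092 0.2101 0.2112]
```

play_rows(moves=[[[0,0,0],[0,-0.001,0],255],[[0,0,0],[0,-0.002,0],255],[[0,0,0],[0,-0.003,0],255],[[0,0,0],[0,-0.004,0],255],[[0,0,0],[0,-0.004,0],255],[[0,0,0],[0,-0.003,0],255],[[0,0,0],[0,-0.002,0],255],[[0,0,0],[0,-0.001,0],255],[[0,0,0],[0,0,0],255]])

```text
time: 14.55
ee_pos: [0.5792, -0.1404, 0.1064]
eef_rot: [-0.706, 0.706, -0.047, 0.047]
ft_force: [-0.6, -0.4, -3.5]
width: 0.149
```

Run:
```python
from h import *
o=observe(); delta([.5792,-.1405,.1535],-7.5,o); print(o['wrist_torque'])
for n in("scene","wrist"):
    p,d=grab_frame(n); cv2.imwrite(f"pics/{n}7.png",p if n=="wrist" else cv2.resize(p[150:280,130:300],None,fx=4,fy=4,interpolation=cv2.INTER_CUBIC));
```

```text
t 14.55 pos [ 0.5792 -0.1404  0.1064] yaw -7.59 shift(tool) [-0.     -0.0471 -0.0001] rotvec [ 0.   -0.09 -0.  ] q [ 0.53  0.56 -0.46  1.8   0.32  0.86 -0.21] F [-0.6 -0.4 -3.5] w 0.149
[-0.0163567  -0.06908198  0.02079065]
```

View pics/scene7.png

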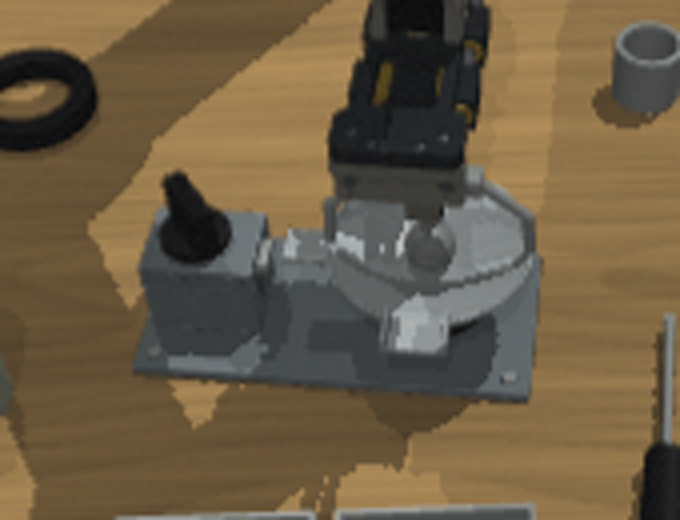

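View pics/wrist7.png

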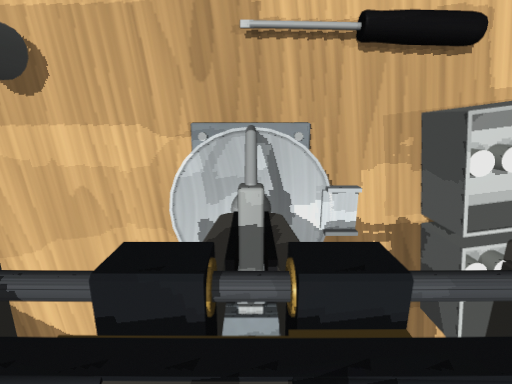

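play_rows(moves=[[[0,0,0],[0,-0.0015,0],255],[[0,0,0],[0,-0.003,0],255],[[0,0,0],[0,-0.0045,0],255],[[0,0,0],[0,-0.006,0],255],[[0,0,0],[0,-0.0065,0],255],[[0,0,0],[0,-0.0065,0],255],[[0,0,0],[0,-0.006,0],255],[[0,0,0],[0,-0.005,0],255],[[0,0,0],[0,-0.004,0],255],[[0,0,0],[0,-0.0025,0],255],[[0,0,0],[0,-0.0015,0],255],[[0,0,0],[0,0,0],255]])

```text
time: 16.15
ee_pos: [0.5792, -0.1403, 0.1533]
eef_rot: [-0.706, 0.706, -0.047, 0.047]
ft_force: [0.2, 0.3, -3.4]
width: 0.149
```

play_rows(moves=[[[0,-1.5,0],[0,0,0],255],[[0,-3,0],[0,0,0],255],[[0,-4.5,0],[0,0,0],255],[[0,-5,0],[0,0,0],255],[[0,-5,0],[0,0,0],255],[[0,-5,0],[0,0,0],255],[[0,-5,0],[0,0,0],255],[[0,-5,0],[0,0,0],255],[[0,-5,0],[0,0,0],255],[[0,-4.5,0],[0,0,0],255],[[0,-3,0],[0,0,0],255],[[0,-1.5,0],[0,0,0],255]])

```text
time: 17.65
ee_pos: [0.5792, -0.1405, 0.1532]
eef_rot: [0.664, -0.663, -0.245, 0.245]
ft_force: [0.2, -0.1, -2.8]
width: 0.149
```

Run:
```python
from h import *
o=observe(); delta([.5515,.1056,.1535],87.4,o); print(o['wrist_torque'])
for n in("scene","wrist"):
    p,d=grab_frame(n); cv2.imwrite(f"pics/{n}8.png",p if n=="wrist" else cv2.resize(p[100:280,130:330],None,fx=4,fy=3,interpolation=cv2.INTER_CUBIC));
```

```text
t 17.65 pos [ 0.5792 -0.1405  0.1532] yaw 40.48 shift(tool) [ 0.1387 -0.0003  0.2051] rotvec [-2.000e-02 -4.692e+01 -0.000e+00] q [ 0.68  0.55 -0.67  1.76  0.4   0.97  0.56] F [ 0.2 -0.1 -2.8] w 0.149
[-0.02288476 -0.11506575  0.01078031]
```

View pics/scene8.png

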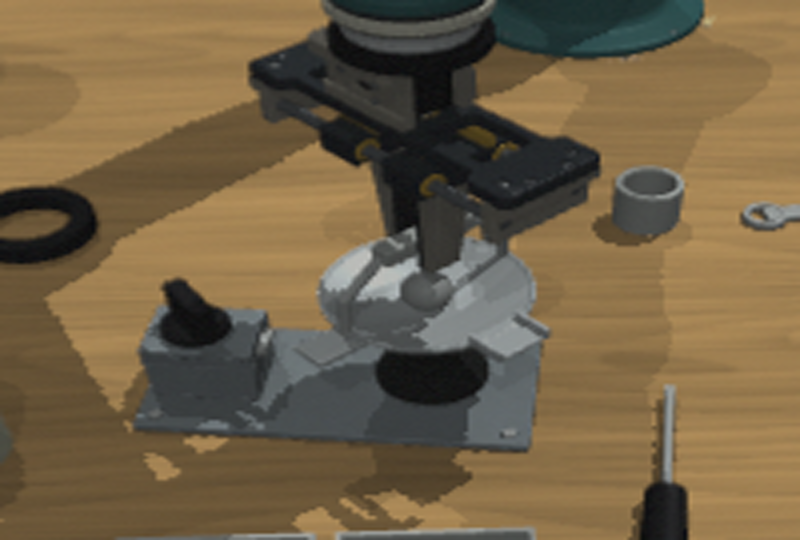

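View pics/wrist8.png

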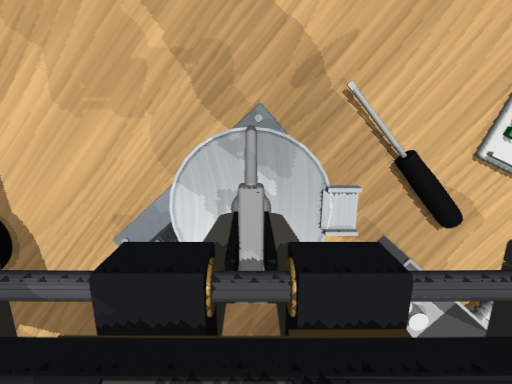

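play_rows(moves=[[[0,-1.5,0],[0,0,0],255],[[0,-3,0],[0,0,0],255],[[0,-4.5,0],[0,0,0],255],[[0,-5,0],[0,0,0],255],[[0,-5,0],[0,0,0],255],[[0,-5,0],[0,0,0],255],[[0,-5,0],[0,0,0],255],[[0,-5,0],[0,0,0],255],[[0,-5,0],[0,0,0],255],[[0,-4,0],[0,0,0],255],[[0,-2.5,0],[0,0,0],255],[[0,-1.4,0],[0,0,0],255]])

```text
time: 19.25
ee_pos: [0.5793, -0.1405, 0.1534]
eef_rot: [-0.511, 0.511, 0.488, -0.488]
ft_force: [-0.5, -0.1, -2.9]
width: 0.147
```

play_rows(moves=[[[0,0,0],[0,0,0],255]])

```text
time: 19.38
ee_pos: [0.5792, -0.1404, 0.1533]
eef_rot: [0.512, -0.512, -0.488, 0.488]
ft_force: [0.1, 0.4, -2.9]
width: 0.145
```

Run:
```python
from h import *
o=observe(); delta([.5515,.1056,.1535],87.4,o); print(o['wrist_torque'])
```

```text
t 19.38 pos [ 0.5792 -0.1404  0.1533] yaw 87.3 shift(tool) [ 2.444e-01 -2.000e-04  3.930e-02] rotvec [-0.  -0.1 -0. ] q [ 0.8   0.62 -0.85  1.75  0.54  1.02  1.27] F [ 0.1  0.4 -2.9] w 0.145
[ 0.04456418 -0.14454266  0.01874585]
```

play_rows(moves=[[[0,0,0],[0.002,0,0.0004],255],[[0,0,0],[0.005,0,0.001],255],[[0,0,0],[0.008,0,0.0015],255],[[0,0,0],[0.011,0,0.002],255],[[0,0,0],[0.014,0,0.0025],255],[[0,0,0],[0.016,0,0.003],255],[[0,0,0],[0.016,0,0.003],255],[[0,0,0],[0.016,0,0.003],255],[[0,0,0],[0.014,0,0.0025],255],[[0,0,0],[0.01,0,0.002],255],[[0,0,0],[0.006,0,0.001],255],[[0,0,0],[0.002,0,0.0005],255]])

```text
time: 20.88
ee_pos: [0.5626, -0.0193, 0.1534]
eef_rot: [-0.512, 0.512, 0.488, -0.488]
ft_force: [-0.2, -0.4, -3.0]
width: 0.149
```

play_rows(moves=[[[0,0,0],[0.002,0,0.0004],255],[[0,0,0],[0.005,0,0.001],255],[[0,0,0],[0.008,0,0.002],255],[[0,0,0],[0.01,0,0.003],255],[[0,0,0],[0.01,0,0.003],255],[[0,0,0],[0.009,0,0.003],255],[[0,0,0],[0.007,0,0.002],255],[[0,0,0],[0.005,0,0.001],255],[[0,0,0],[0.003,0,0.0005],255],[[0,0,0],[0.001,0,0],255],[[0,0,0],[0,0,0],255],[[0,0,0],[0,0,0],255]])

```text
time: 22.38
ee_pos: [0.5495, 0.041, 0.1533]
eef_rot: [-0.512, 0.512, 0.488, -0.488]
ft_force: [-0.4, -0.6, -3.4]
width: 0.148
```

Run:
```python
from h import *
import pickle
o=observe(); delta([.5515,.1056,.1535],87.4,o); print(o['wrist_torque'])
pickle.dump(o,open("pics/o9.pkl","wb"))
for n in("wrist","scene","top"):
    p,d=grab_frame(n); cv2.imwrite(f"pics/{n}9.png",p); np.save(f"pics/{n}9.npy",d)
    if n!="wrist":
        a,b,c,e=(100,260,290,450) if n=="scene" else (140,250,60,230)
        cv2.imwrite(f"pics/{n}9c.png",cv2.resize(p[a:b,c:e],None,fx=4,fy=3.7 if n=="scene" else 4,interpolation=cv2.INTER_CUBIC))
```

```text
t 22.38 pos [0.5495 0.041  0.1533] yaw 87.28 shift(tool) [ 0.0647 -0.0002  0.0011] rotvec [-0.   -0.12 -0.01] q [ 0.55  0.55 -0.89  1.86  0.52  0.98  0.95] F [-0.4 -0.6 -3.4] w 0.148
[ 0.04829769 -0.11293103  0.0243954 ]
```

View pics/scene9c.png

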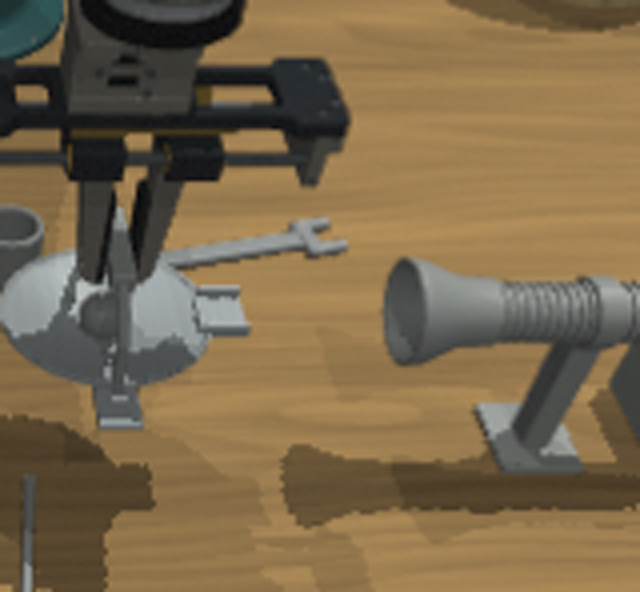

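View pics/top9c.png

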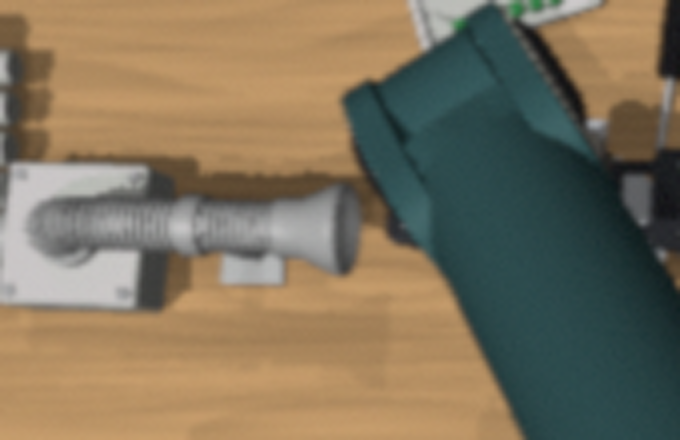

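View pics/wrist9.png

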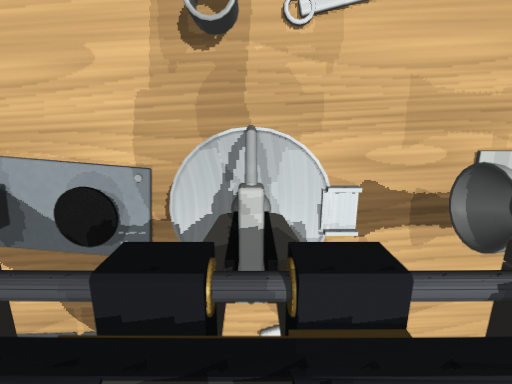

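```bash
cat > m.py <<'E'
from h import *
import pickle,sys
def fitc(P,z0=.12):
    from scipy.optimize import least_squares
    f=lambda p: np.hypot(P[:,0]-p[0],P[:,2]-p[1])-p[2]
    return least_squares(f,[np.median(P[:,0]),z0,.03],loss='soft_l1',f_scale=.001).x
def analyse(n,d,o):
    # tool-aligned frame: X' along tool x, Y' along tool z (horizontal), Z world, origin below TCP
    X=cloud(n,d,campose(n,o)).reshape(-1,3)
    R=q2R(o['eef_rot']); ax=R[:,0]; ay=-R[:,2]
    Q=np.c_[(X-o['ee_pos'])@ax,(X-o['ee_pos'])@ay,X[:,2]]  # Y' = left of tool x
    return Q
E
python3 - <<'E'
from m import *
o=pickle.load(open("pics/o9.pkl","rb"))
for n in("wrist","scene"):
    Q=analyse(n,np.load(f"pics/{n}9.npy"),o)
    L=Q[(Q[:,0]>.062)&(Q[:,0]<.10)&(abs(Q[:,1])<.03)&(Q[:,2]>.095)&(Q[:,2]<.13)]
    print(n,'lip',len(L),'xmax',np.percentile(L[:,0],[95,98,99,100]).round(4),'y',np.percentile(L[:,1],[0,1,99,100]).round(4),'z',np.percentile(L[:,2],[2,50,98]).round(4))
    M=Q[(Q[:,0]>.14)&(Q[:,0]<.22)&(abs(Q[:,1])<.06)&(Q[:,2]>.08)&(Q[:,2]<.17)]
    print('mouth',len(M),'xmin',np.percentile(M[:,0],[0,1,2,5]).round(4),'y',np.percentile(M[:,1],[0,1,99,100]).round(4),'z',np.percentile(M[:,2],[0,1,50,99,100]).round(4))
    for a in np.arange(.15,.28,.005):
        P=M[abs(M[:,0]-a)<.003] if a<.2 else Q[(abs(Q[:,0]-a)<.003)&(abs(Q[:,1])<.05)&(Q[:,2]>.09)&(Q[:,2]<.16)]
        if len(P)>20: 
            c=fitc(P[:,[1,0,2]]); print(' ',a.round(3),len(P),c.round(4),'y',P[:,1].min().round(4),P[:,1].max().round(4))
    # dish levelness: rim points ring
    D=Q[(Q[:,2]>.1)&(Q[:,2]<.13)]; r=np.hypot(D[:,0],D[:,1]); D=D[(r>.0575)&(r<.0615)]
    if len(D)>20:
        A=np.c_[D[:,:2],np.ones(len(D))]; s=np.linalg.lstsq(A,D[:,2],rcond=None)[0]; print('rim plane',len(D),s.round(4),np.std(A@s-D[:,2]).round(4))
    B=Q[(np.hypot(Q[:,0],Q[:,1])<.03)&(Q[:,2]<.14)]
E
```

```text
wrist lip 1084 xmax [0.0769 0.0775 0.0776 0.078 ] y [-0.018  -0.0178  0.0181  0.0184] z [0.1187 0.1207 0.127 ]
mouth 4867 xmin [0.1673 0.1683 0.1686 0.169 ] y [-0.035  -0.0337  0.0295  0.0317] z [0.0864 0.0895 0.103  0.1464 0.1513]
  0.17 1166 [-0.0018  0.1215  0.0316] y -0.035 0.0317
  0.175 813 [-0.0017  0.1212  0.0302] y -0.0345 0.0288
  0.18 858 [-0.0013  0.12    0.0273] y -0.0329 0.0271
  0.185 820 [-0.0013  0.12    0.025 ] y -0.031 0.0257
  0.19 695 [-0.0013  0.1204  0.0228] y -0.0244 0.0228
  0.195 607 [-0.0013  0.1202  0.0205] y -0.0217 0.0217
  0.2 413 [-0.0012  0.1206  0.0191] y -0.0173 0.0193
  0.205 280 [-0.0012  0.121   0.0192] y -0.0132 0.0168
  0.21 68 [-0.0009  0.121   0.0191] y -0.0084 0.0129
rim plane 1349 [0.01   0.0018 0.1207] 0.0014
scene lip 91 xmax [0.0762 0.0766 0.0767 0.0768] y [-0.0184 -0.0181  0.0188  0.0192] z [0.1192 0.1226 0.1291]
mouth 686 xmin [0.1679 0.1685 0.1688 0.1693] y [-0.0354 -0.033   0.0306  0.0319] z [0.0879 0.0917 0.1304 0.1555 0.1576]
  0.17 140 [-0.0012  0.1234  0.0318] y -0.0354 0.0315
  0.175 143 [-0.0011  0.1236  0.0312] y -0.0343 0.031
[... 463 characters left out ...]
 -0.0094 0.0189
  0.225 48 [-0.0036  0.1216  0.0191] y -0.0119 0.0176
  0.23 48 [-0.0019  0.1228  0.0177] y -0.0117 0.0178
  0.235 51 [-0.0026  0.1215  0.0187] y -0.013 0.0174
  0.24 47 [-0.0027  0.1217  0.0186] y -0.013 0.017
  0.245 43 [-0.0029  0.1222  0.0187] y -0.0106 0.0166
  0.25 43 [-0.0031  0.1216  0.0191] y -0.011 0.0171
  0.255 45 [-0.0018  0.1219  0.0184] y -0.0135 0.0186
  0.26 44 [-0.0025  0.1221  0.0183] y -0.0112 0.0166
  0.265 48 [-0.0037  0.1209  0.0198] y -0.0106 0.017
  0.27 105 [-0.0059  0.1181  0.0242] y -0.0224 0.0211
  0.275 63 [-0.0054  0.119   0.026 ] y -0.0153 0.0211
  0.28 63 [-0.0051  0.1191  0.0258] y -0.0159 0.0211
rim plane 190 [ 0.0145 -0.0167  0.1212] 0.0028
```

Run:
```python
from m import *
o=pickle.load(open("pics/o9.pkl","rb"))
for n in("wrist","scene"):
    Q=analyse(n,np.load(f"pics/{n}9.npy"),o)
    D=Q[(Q[:,2]>.1)&(Q[:,2]<.135)]; r=np.hypot(D[:,0],D[:,1]); th=np.degrees(np.arctan2(D[:,1],D[:,0]))
    m=(r>.0575)&(r<.062)&(abs(th)>22)
    D=D[m]; th=th[m]
    for a in range(-180,180,20):
        k=(th>=a)&(th<a+20)
        if k.sum()>3: print(n,a,k.sum(),np.percentile(D[k,2],[50,90]).round(4),end=' | ')
    print()
    A=np.c_[D[:,:2],np.ones(len(D))]; w=np.ones(len(D),bool)
    for _ in range(6):
        s=np.linalg.lstsq(A[w],D[w,2],rcond=None)[0]; res=D[:,2]-A@s; w=(abs(res)<.0012)
    print(n,s.round(4),w.sum())
p=cv2.imread("pics/scene9.png")[150:250,280:400]; cv2.imwrite("pics/s9z.png",cv2.resize(p,None,fx=6,fy=6,interpolation=cv2.INTER_CUBIC))
```

```text
wrist -180 143 [0.1202 0.1211] | wrist -160 138 [0.1204 0.1212] | wrist -140 122 [0.1205 0.1212] | wrist -120 119 [0.1204 0.1212] | wrist -100 94 [0.1206 0.1273] | wrist -80 93 [0.1206 0.1213] | wrist -60 77 [0.1204 0.1212] | wrist -40 66 [0.1205 0.1213] | wrist 20 18 [0.1201 0.1214] | wrist 140 43 [0.1197 0.1207] | wrist 160 152 [0.1202 0.1211] | 
wrist [ 1.000e-04 -3.700e-03  1.202e-01] 907
scene -180 12 [0.1206 0.1224] | scene -160 15 [0.1208 0.123 ] | scene -140 16 [0.1211 0.1224] | scene -120 15 [0.1209 0.1226] | scene -60 6 [0.1207 0.122 ] | scene -40 4 [0.1213 0.1219] | scene 40 8 [0.1211 0.1228] | scene 60 11 [0.1214 0.1227] | scene 80 39 [0.1207 0.1309] | scene 100 15 [0.1208 0.122 ] | scene 120 15 [0.1209 0.1224] | scene 140 16 [0.1216 0.1226] | scene 160 13 [0.1213 0.1235] | 
scene [0.0011 0.005  0.1212] 101
```

View pics/s9z.png

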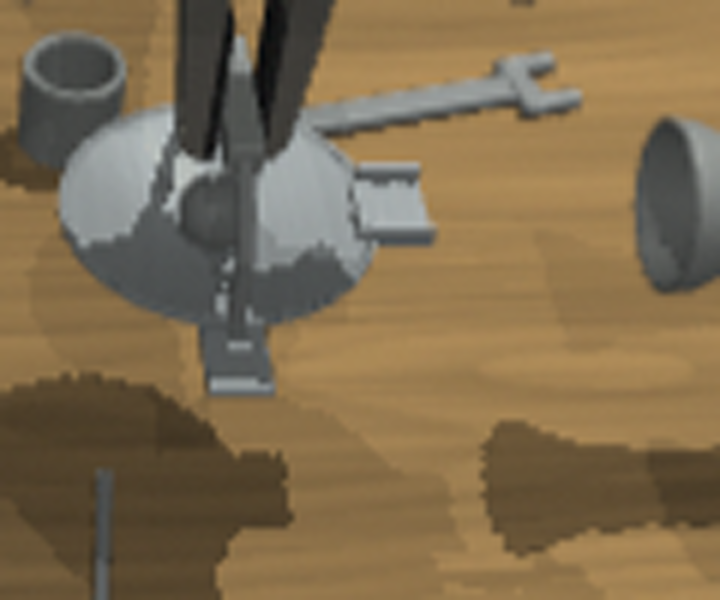

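play_rows(moves=[[[0,0,0],[0.0015,0,0.0002],255],[[0,0,0],[0.004,-0.0002,0.0003],255],[[0,0,0],[0.006,-0.0002,0.0004],255],[[0,0,0],[0.007,0,0.0003],255],[[0,0,0],[0.008,0,0.0003],255],[[0,0,0],[0.0075,0,0],255],[[0,0,0],[0.006,0,0],255],[[0,0,0],[0.004,0,0],255],[[0,0,0],[0.002,0,0],255],[[0,0,0],[0.001,0,0],255],[[0,0,0],[0,0,0],255],[[0,0,0],[0,0,0],255]])

```text
time: 24.02
ee_pos: [0.5501, 0.088, 0.1537]
eef_rot: [-0.512, 0.512, 0.488, -0.488]
ft_force: [0.2, -0.4, -3.3]
width: 0.147
```

```bash
cat >> m.py <<'E'
def report(tag):
    o=observe(); delta([.5515,.1056,.1535],87.4,o)
    print('dq',abs(o['dq']).max().round(4))
    for n in("wrist","scene"):
        p,d=grab_frame(n); cv2.imwrite(f"pics/{n}{tag}.png",p)
        Q=analyse(n,d,o)
        L=Q[(Q[:,0]>.062)&(Q[:,0]<.085)&(abs(Q[:,1])<.03)&(Q[:,2]>.095)&(Q[:,2]<.13)]
        M=Q[(Q[:,0]>.09)&(Q[:,0]<.16)&(abs(Q[:,1])<.045)&(Q[:,2]>.08)&(Q[:,2]<.17)]
        x0=np.percentile(M[:,0],1); xl=np.percentile(L[:,0],99)
        print(n,'lip x',xl.round(4),'y',L[:,1].min().round(4),L[:,1].max().round(4),'| mouth x',x0.round(4),'y',M[:,1].min().round(4),M[:,1].max().round(4),'z',M[:,2].min().round(4),M[:,2].max().round(4),'gap',(x0-xl).round(4))
        for a in np.arange(x0+.002,x0+.12,.008):
            P=Q[(abs(Q[:,0]-a)<.003)&(abs(Q[:,1])<.045)&(Q[:,2]>.08)&(Q[:,2]<.16)]
            if len(P)>25: print('  ',(a-x0).round(3),len(P),fitc(P[:,[1,0,2]]).round(4))
E
python3 -c "
from m import *
report('10')"
```

```text
t 24.02 pos [0.5501 0.088  0.1537] yaw 87.29 shift(tool) [ 0.0176  0.0002 -0.0005] rotvec [-0.   -0.11 -0.01] q [ 0.46  0.56 -0.89  1.84  0.52  0.99  0.87] F [ 0.2 -0.4 -3.3] w 0.147
dq 0.0039
wrist lip x 0.0776 y -0.018 0.0187 | mouth x 0.1215 y -0.0333 0.0339 z 0.0859 0.1555 gap 0.0439
   0.002 1661 [-1.000e-04  1.219e-01  3.180e-02]
   0.01 1264 [-0.0003  0.1225  0.0301]
   0.018 1015 [-0.0003  0.1225  0.0263]
   0.026 721 [-0.0003  0.1225  0.0227]
   0.034 542 [0.     0.1219 0.0208]
   0.042 460 [0.0004 0.1204 0.0217]
   0.05 268 [0.0004 0.1203 0.0213]
   0.058 225 [0.0006 0.1191 0.0192]
   0.066 49 [0.0006 0.1188 0.0191]
scene lip x 0.0776 y -0.0172 0.019 | mouth x 0.1215 y -0.0346 0.034 z 0.0899 0.1567 gap 0.0439
   0.002 150 [0.0004 0.1234 0.0318]
   0.01 124 [0.0002 0.1236 0.0301]
   0.018 80 [0.0004 0.1239 0.0266]
   0.026 37 [-0.0019  0.1216  0.0252]
   0.034 53 [-0.0015  0.1213  0.0226]
   0.042 49 [-0.0008  0.122   0.0217]
   0.05 38 [-0.0007  0.1215  0.02  ]
   0.058 44 [-0.0005  0.122   0.0181]
   0.066 42 [-0.0008  0.1221  0.0184]
   0.074 45 [-0.0019  0.1215  0.019 ]
   0.082 41 [-0.0024  0.1211  0.0195]
   0.09 45 [-0.0014  0.1217  0.0188]
   0.098 70 [-0.0102  0.114   0.0294]
   0.106 72 [-0.0062  0.1166  0.0289]
   0.114 61 [-0.007   0.1152  0.0301]
```

View pics/wrist10.png

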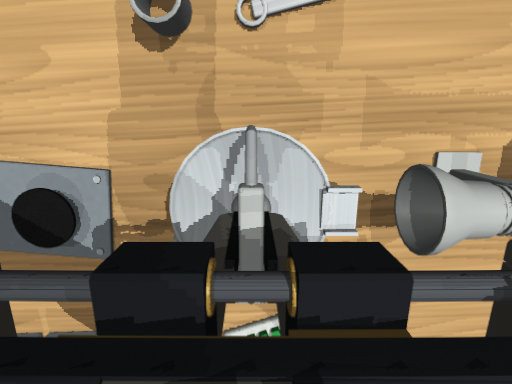

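play_rows(moves=[[[0,0,0],[0.001,0,0],255],[[0,0,0],[0.002,0,0],255],[[0,0,0],[0.003,0,0],255],[[0,0,0],[0.0035,0,0],255],[[0,0,0],[0.0035,0,0],255],[[0,0,0],[0.0025,0,0],255],[[0,0,0],[0.0015,0,0],255],[[0,0,0],[0.001,0,0],255],[[0,0,0],[0.0005,0,0],255],[[0,0,0],[0,0,0],255],[[0,0,0],[0,0,0],255],[[0,0,0],[0,0,0],255]])

```text
time: 25.62
ee_pos: [0.551, 0.1067, 0.1538]
eef_rot: [-0.512, 0.512, 0.488, -0.488]
ft_force: [0.0, -0.2, -2.5]
width: 0.147
```

play_rows(moves=[[[0,0,0],[0,0,0],255],[[0,0,0],[0,0,0],255],[[0,0,0],[0,0,0],255],[[0,0,0],[0,0,0],255]])

```text
time: 26.12
ee_pos: [0.551, 0.1067, 0.1537]
eef_rot: [0.512, -0.512, -0.488, 0.488]
ft_force: [0.8, -0.1, -3.0]
width: 0.15
```

Run:
```python
from m import *
report('11')
p=cv2.imread("pics/scene11.png"); cv2.imwrite("pics/s11z.png",cv2.resize(p[140:250,290:430],None,fx=5,fy=5,interpolation=cv2.INTER_CUBIC))
```

```text
t 26.12 pos [0.551  0.1067 0.1537] yaw 87.31 shift(tool) [-0.0011  0.0002 -0.0005] rotvec [-0.   -0.09 -0.  ] q [ 0.42  0.57 -0.89  1.83  0.52  0.99  0.84] F [ 0.8 -0.1 -3. ] w 0.15
dq 0.0022
wrist lip x 0.0777 y -0.0179 0.0185 | mouth x 0.1031 y -0.0334 0.0322 z 0.0875 0.1555 gap 0.0254
   0.002 1605 [-1.00e-04  1.22e-01  3.17e-02]
   0.01 1241 [-0.0003  0.1224  0.0298]
   0.018 947 [-0.0002  0.1224  0.0262]
   0.026 603 [-0.      0.1221  0.0226]
   0.034 490 [0.0006 0.1202 0.0223]
   0.042 472 [0.0005 0.1203 0.0219]
   0.05 291 [0.001  0.119  0.0222]
   0.058 454 [0.0007 0.1199 0.019 ]
   0.066 430 [0.0006 0.1201 0.0188]
   0.074 347 [0.0004 0.1202 0.0187]
   0.082 65 [0.0008 0.1187 0.0192]
scene lip x 0.0773 y -0.0182 0.0183 | mouth x 0.1027 y -0.0355 0.0336 z 0.0899 0.1566 gap 0.0254
   0.002 149 [0.0003 0.1231 0.0318]
   0.01 136 [0.0006 0.1239 0.0302]
   0.018 81 [0.0005 0.1234 0.0269]
   0.026 44 [-0.0008  0.1219  0.0248]
   0.034 47 [-0.0007  0.1223  0.0219]
   0.042 52 [-0.0017  0.1214  0.0226]
   0.05 36 [-0.0016  0.1201  0.0214]
   0.058 46 [-0.0013  0.1214  0.0187]
   0.066 49 [-0.001   0.1219  0.0185]
   0.074 43 [-0.0016  0.1214  0.0189]
   0.082 45 [-0.0015  0.1217  0.0191]
   0.09 48 [-0.0008  0.1217  0.0186]
   0.098 76 [-0.01    0.1141  0.0293]
   0.106 71 [-0.0038  0.1174  0.0272]
   0.114 66 [-0.0054  0.1169  0.0282]
```

View pics/s11z.png

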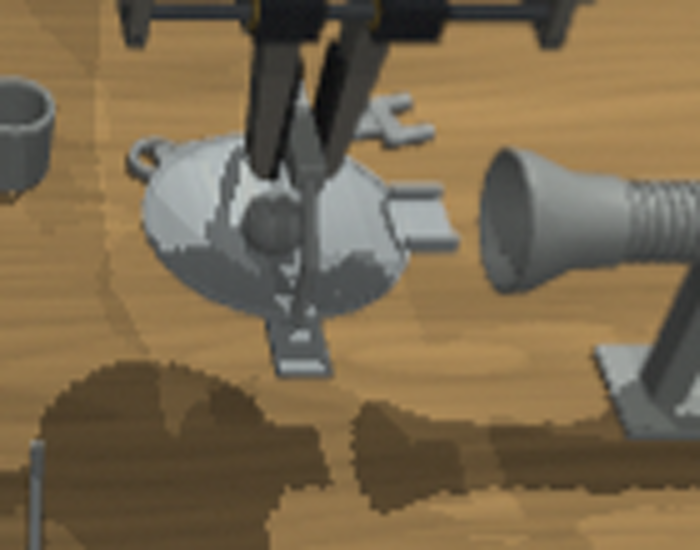

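View pics/scene11.png

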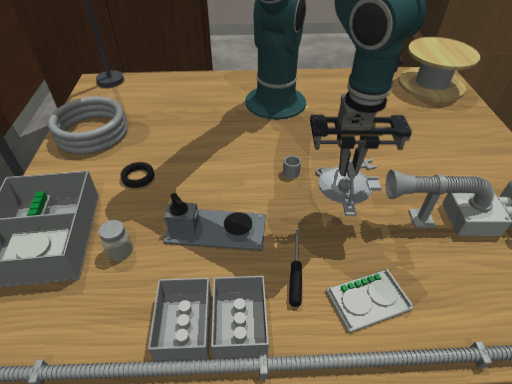

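View pics/wrist11.png

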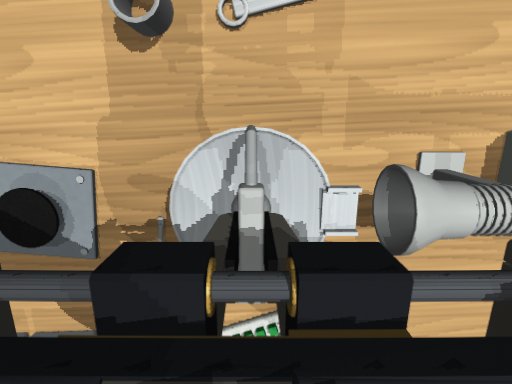

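Run:
```python
from m import *
from scipy.optimize import least_squares
o=observe(); p,d=grab_frame("scene"); Q=analyse("scene",d,o)
c0=np.array([0,0,.097+.0215])
P=Q[(abs(np.linalg.norm(Q-c0,axis=1)-.015)<.004)&(Q[:,2]>.115)]
s=least_squares(lambda c:np.linalg.norm(P-c,axis=1)-.015,c0,loss='soft_l1',f_scale=.001).x
print('ball rel TCP',len(P),s.round(4), 'dq',abs(o['dq']).max(),o['time'])
a=cv2.imread("pics/scene0.png").astype(int); m=(abs(a-p.astype(int)).max(2)>40)
for nm,(x,y) in {"coupling":(291,168),"driver":(296,268),"tape":(137,176),"jar":(114,240),"spanner":(346,168),"cassette":(369,300)}.items(): print(nm,m[y-20:y+20,x-20:x+20].mean().round(3))
```

```text
ball rel TCP 121 [-0.0012 -0.0009  0.1206] dq 0.0016139549032441807 26.225
coupling 0.0
driver 0.132
tape 0.272
jar 0.0
spanner 0.7
cassette 0.0
```

```bash
python3 -c "
from plant import *
print(job_done())"
```

```text
the job is handed in; nothing more can be done
None
```

The clamp knob is at its stop, the dish is held in the air with its lip pointing into the conduit's mouth, and the job is handed in at about 26 s.

**Clamp:** I turned the knob anticlockwise until the wrist felt the stop. The wrist camera then put its bar at 1.40 rad.

**Dish:** I gripped it by the handle with 30 N, lifted it 67 mm, turned it 95° to a heading of 87.3°, and carried it to the mouth.

Last checks before handing in:

| Check | Result |
|---|---|
| Gap from lip to mouth | 25.4 mm in both the wrist and scene views |
| Lip centred sideways | within about 0.5 mm |
| Heading against the pipe axis | within about 1° |
| Ball | about 1.5 mm from the centre line |
| Arm motion | at most 0.002 rad/s at the joints |
| Load on the gripper | about 3 N, the weight of dish and ball only |

- **Level:** The rim slope was under 0.3° when I measured it about 65 mm before the final position. I did not repeat that measurement at the end, but the tool stayed level.
- **Height:** The two cameras disagree. The wrist camera puts the mouth centre at 120.5–122 mm and the scene camera at about 123 mm. I used the stated 120 mm, and the dish rim is at about 120.5 mm.
- **Bystanders:** The coupling, jar and cassette show no change in the picture comparison. The comparison flagged the driver, tape and spanner, which I put down to moved shadows and to the dish now standing in front of the spanner. The driver and tape are at the same pixels by eye, and nothing went near any of the three.

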